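Fit up a butt-weld test plate in the tacking jig

ROBOT

A 6-joint arm with a two-finger parallel gripper is mounted at the origin on a cart in front of the work surface, level with it; the furniture and walls round the work are solid. World frame = base frame: x ahead of the robot, y to its left, z up, the work surface at z = 0. Lengths are in m, angles in rad, forces in N, time in s.
With the tool pointing down it reaches from about 0.2 to 0.875 m from the base axis. Payload 3.4 kg.
Tool frame: the origin (TCP) lies at the very end of the fingers, on their centre line; the grasp point (between the pads) lies 19 mm behind it; z points along the fingers, y is the line along which they close (so a half turn about z gives the same grasp; the last joint's range is limited). The gripper opens to 94 mm and grips with 3 to 60 N. Pads are 16 mm wide; open, the fingers measure 119 mm over their backs; the gripper's body (75 mm by 177 mm) begins 78 mm behind the grasp point.
Start: joints at [-1.383, 0.276, 1.505, -0, 1.361, -0.121], TCP at [0.175, -0.548, 0.205] pointing down, gripper open.
Joint ranges: [-2.89, 2.89], [-0.75, 2.08], [0.22, 2.7], [-1.18, 4.32], [0.11, 2.71], [-2.7, 2.7]. Speed limits (rad/s): [2.57, 2.57, 3.14, 3.14, 3.14, 3.14].

INTERFACE

Orientations are given as a rotation vector (axis times angle).
In Python, from workcell import r gives the robot as it stands.
- The arm moves only by the tool creep_tool, called after "Request:" as name(argument=value, ...), one argument or row to a line, values as JSON. Schema: {"type":"object","properties":{"plan":{"type":"array","items":{"type":"number"},"minItems":7,"maxItems":84},"grip_n":{"type":"number"},"only":{"type":"string"},"quiet":{"type":"boolean"},"lines":{"type":"string"}},"required":["plan"],"additionalProperties":false}. plan is one flat list of numbers that holds 1 to 12 rows one after another, with no inner brackets; each row has 7 numbers: the finger opening in m, then dx, dy, dz in shares of the most that a row can go, 1 being 62.5 mm, then a rotation vector rx, ry, rz in a scale on which 1.0 is 4 rad; each row shifts and turns the commanded pose from where the row before left it, along the tool's axes as they then stand; what a row does not reach is not made up. A row lasts 1/8 s, in which the tool goes at most 0.0625 m and 0.188 rad, less where a joint would pass 70% of its speed; a pose out of reach is approached as far as the arm can. The fingers move at their own pace and stop on an object; grip_n is the grip in N (left out, the last holds). Time passes only in rows, so rows that do not move let the fingers close. The tool returns the time, the measured TCP pose, the force, the opening and the grip force at its end. only (a regular expression) keeps the lines of the reply that match it, lines (a string "A,B") keeps lines A to B, and quiet returns only ok. No shift or turn number may pass 1 either way. Input that does not fit is refused with a message, and nothing moves.
- r.get_state(): the state, without advancing time (a new reading comes with each control period).
- r.read_camera(name): name is "side" or "top"; returns a dict with "img" (420x560x3 uint8, blue, green, red), "K" (3x3 intrinsics, pixels), "xyz" and "attitude" of the camera in the world. Camera axes: x right, y down, z forward; pixel columns grow to the right and rows downward; lengths in m; the calibration is good to about 2 mm. A picture is of the moment at which its call begins. There is no depth.
- r.sign_off(): hands the job in; it is judged then, once.
Trained networks look in a picture, given as the dict that the camera call returned (one of the last four; its "shot" number tells which), for a name from the list of things; names that differ only in an ending like _2 or _b are one class to them, and where a whole thing is asked for, a point or a joint stands for the part that bears it (a point fixed in the world has none). Each returns a list of dicts, best first, with "p" (0 to 1); they miss things now and then, are a little off and sometimes report something else, mostly with a low value. They report only what shows in the picture. A call takes as long as a camera call.
- r.look_for(picture, target): "xyz" ([x, y, z] in m, in world coordinates, good to about 4 mm: the middle of the surface that is visible of it).
- r.masks_of(picture, target): "pixels" (420x560 bool, what is visible of it).
The state is a dict: "time_s": time; "joint_pos": joint angles; "joint_velocities": joint speeds; "joint_torque": joint torques, N m; "tool_pos": TCP position; "tool_rot": TCP orientation; "contact_force": force on the tool from outside, world axes, zero at the start; "torque": the same for the moment, N m; "grip_width": finger opening in m; "grasp_force": force on a finger pad.
Only numpy, scipy, OpenCV 4.12 (cv2) and the standard library are available. Lean on these libraries where they do the work, as an engineer would, in place of code of your own. Each camera call takes 0.05 s, during which the arm holds its last target. There are 200 camera calls.

TASK

Set up the two steel test plates for tacking: pushing gently with the fingertips, slide the loose plate on the fixture plate square up against the long fence and along it until its long edge meets the two gap pins beside the plate that is already clamped. Then push the cam lever round to its closed stop so that the cam clamps the plate there. Nothing is to be gripped or lifted; leave the pliers, the gas nozzle and the tape measure where they are.

Things in the scene. Friction and masses are not known exactly. Their poses are not given: they have to be found in the camera images.
- jig: fixed steel fixture plate 260 (x) x 390 (y) x 12 mm with a grid of dark 14 mm holes (smooth, no obstacle). Origin on its underside at bench height, 5 mm to the +y side of the middle; top face at z = 12 mm. Its x points away from the robot, y to the robot's left, turned by up to 9 degrees
- fence (a point): point at the foot of the dark fence bar's flat working face (jig x = 95, y = -69 mm, on the top face). The face looks to jig -x and runs along jig y from 116 mm to the right of this point to 116 mm to its left; the bar is 20 mm high. After a 23 mm relief at the weld line it goes on behind the set plate
- gap_pins (a point): midpoint between the two steel gap pins on the weld line (jig x = 45, y = 60 mm, on the top face). The pins are 4 mm thick and 11 mm high and stand 36 mm from this point on either side along jig x
- set_plate_mid (a point): centre of the underside of the test plate that is already set (75 x 100 x 8 mm, long side along jig x, fixed). A strap clamp holds it: strap 19 mm high, its stud 40 mm high, 53 mm to the left (+y) of this point
- loose_plate: loose steel test plate, 75 (its x) x 100 (its y) x 8 mm, about 0.5 kg, smooth (friction about 0.3), flat on the fixture plate's top face, on the right-hand part of it; origin at the centre of its underside. Its long axis (y) starts within 18 degrees of the jig's x axis and must end parallel to it, either way round; in place its origin is at seat
- seat (a point): centre of the loose plate's place on the top face (jig x = 45, y = 20.5 mm): there its far 75 mm edge lies on the fence face and its left 100 mm edge on both gap pins. Axes as the jig's
- cam_pivot (a point): vertical axis of the cam, on the top face (jig x = -33.7, y = 20.5 mm). The cam is a dark disc, 44 mm diameter, 12 mm thick, 8 mm off this axis. Open, it leaves the loose plate about 10 mm of room to slide past along the fence; closed, it presses the plate's near edge towards the fence and drags it towards the gap pins
- lever_knob (a point): centre of the black ball (24 mm diameter) at the end of the cam lever, 90 mm from the pivot, 17 mm above the top face. The lever is a straight bar 14 mm wide, 3 to 13 mm above the top face, from the pivot to the ball. A stop pin, 8 mm thick and 16 mm high, stands at each end of its sweep, 34 mm from the pivot
- cam (a joint): cam lever angle, rad. 0 = open: lever pointing 120 degrees counter-clockwise (from above) from jig x, to the left and a little to the robot. Grows counter-clockwise to 1.745 = closed stop: lever at 220 degrees, to the robot and right. Stays where left. Turning takes 2 to 4 N near the ball; the last 0.2 rad, where the cam bites, up to about 15 N
- pliers: bystander: red-handled pliers, 50 x 165 x 12 mm, lying on the bench to the left of the jig; origin at the centre of the underside
- gas_nozzle: bystander: copper-coloured welding nozzle, 25 mm diameter, 66 mm high, standing on the bench to the left of the jig; origin at the centre of its foot
- tape_measure: bystander: tape measure, 34 x 76 x 66 mm, standing on the bench to the left of the jig; origin at the centre of the underside

How it is judged:
On the way:
1. the loose plate has been pushed up to the fence and the gap pins while the cam lever is still open (x of loose_plate in the frame of seat between -0.004 and 0.004 m and y of loose_plate in the frame of seat between -0.004 and 0.004 m and angle between the y axis of loose_plate and the x axis of jig, either way round below 0.06 rad and value of joint cam below 0.7 rad), for 0.2 s.
At the end, for the whole second after the job is handed in: The loose plate lies flat and at rest within 2 mm of its place against fence and gap pins, square within 1.5 degrees; the cam lever is within 0.14 rad of its closed stop and the cam presses on the plate with more than 3 N. The plate was in place (4 mm, 3.4 degrees) before the lever passed 0.7 rad (x of loose_plate in the frame of seat between -0.002 and 0.002 m and y of loose_plate in the frame of seat between -0.002 and 0.002 m and angle between the y axis of loose_plate and the x axis of jig, either way round below 0.026 rad and z of loose_plate in the frame of seat between -0.003 and 0.003 m and value of joint cam above 1.6 rad and contact force between cam and loose_plate above 3 N and linear speed of loose_plate below 0.01 m/s); the robot touches nothing.
It fails at once if the loose plate is gripped or shoved hard: the fingers press on it with more than 50 N (contact force between the fingers and loose_plate above 50 N).
It fails at once if the loose plate is lifted or tipped off the fixture plate (more than 5 mm or 6 degrees) (z of loose_plate in the frame of seat above 0.005 m or angle between loose_plate's own z axis and vertical above 0.105 rad).
It fails at once if a bystander (pliers, gas nozzle, tape measure) is moved by more than 15 mm (distance of any of pliers, gas_nozzle, tape_measure from where it was at the start of the episode above 0.015 m).
It also fails if it takes over 72 s, if anything falls off the work surface, if the arm or the gripper's body presses on something with over 40 N, if the wrist force passes 120 N, or if a joint passes its speed limit or range.

## Working session

There is one attempt and no reset: what is moved stays moved. The work goes in short steps, Python scripts to look and compute and a tool call to move; the robot and the scene stay as the last step left them, time stands still between calls to the robot, and variables do not carry over. Pictures are saved under pics/ and viewed, at most 10 in all, crops included, and the job is handed in when it is done.

```bash
ls; mkdir -p pics; cat > h.py <<'E'
import numpy as np, cv2
from workcell import r
from scipy.spatial.transform import Rotation as R
def cam(p):
    a=np.array(p["attitude"],float); M=a if a.shape==(3,3) else R.from_rotvec(a).as_matrix()
    return np.array(p["K"]),np.array(p["xyz"]),M
def px2w(p,uv,z):
    K,c,M=cam(p); d=M@np.linalg.inv(K)@np.array([uv[0],uv[1],1.]); return c+d*(z-c[2])/d[2]
def w2px(p,w):
    K,c,M=cam(p); q=K@(M.T@(np.array(w)-c)); return q[:2]/q[2]
E
python3 - <<'E'
from h import *
s=r.get_state(); print(s["tool_pos"],s["tool_rot"],s["contact_force"],s["time_s"])
for n in("top","side"):
    p=r.read_camera(n); cv2.imwrite(f"pics/{n}0.png",p["img"]); print(n,p["xyz"],p["attitude"])
    for t in("jig","fence","gap_pins","set_plate_mid","loose_plate","cam_pivot","lever_knob","cam","pliers","gas_nozzle","tape_measure"):
        try: print(t,[(np.round(d["xyz"],3).tolist(),round(d["p"],2)) for d in r.look_for(p,t)[:2]])
        except Exception as e: print(t,e)
E
```

```text
pics
[ 0.17463862 -0.54725102  0.20462177] [-3.10247015e+00 -4.82831240e-01  1.02358356e-04] [-0.17368898 -0.01294533 -0.89433793] 0.0
top [0.52463845 0.14456169 1.05479809] [-2.19305618  2.18766979 -0.10052667]
jig [([0.533, 0.071, 0.012], 0.89)]
fence [([0.532, 0.069, 0.014], 0.94)]
gap_pins [([0.528, 0.073, 0.011], 0.93)]
set_plate_mid [([0.533, 0.073, 0.014], 0.8)]
loose_plate [([0.541, -0.054, 0.02], 0.69)]
cam_pivot [([0.532, 0.073, 0.013], 0.81)]
lever_knob [([0.485, 0.092, 0.027], 0.73)]
cam [([0.481, 0.09, 0.026], 0.7)]
pliers [([0.481, 0.327, 0.011], 0.97), ([0.529, 0.068, 0.012], 0.29)]
gas_nozzle []
tape_measure [([0.474, 0.412, 0.061], 0.7)]
side [0.34512878 0.92326055 0.55426123] [-0.37826044  2.58742212 -1.47983802]
jig [([0.524, 0.121, 0.01], 0.92)]
fence [([0.524, 0.122, 0.009], 0.72)]
gap_pins []
set_plate_mid [([0.526, 0.126, 0.018], 0.74)]
loose_plate [([0.543, -0.049, 0.022], 0.6)]
cam_pivot [([0.522, 0.128, 0.013], 0.9)]
lever_knob []
cam [([0.482, 0.102, 0.026], 0.59)]
pliers [([0.485, 0.327, 0.008], 0.86)]
gas_nozzle [([0.623, 0.299, 0.042], 0.91)]
tape_measure []
```

View pics/top0.png

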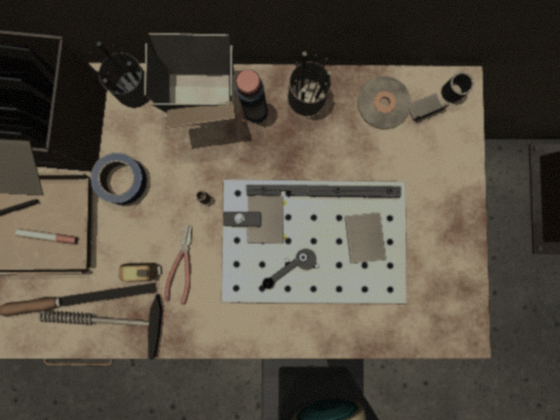

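View pics/side0.png

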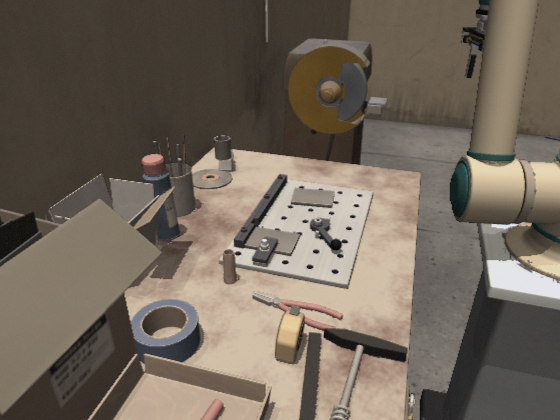

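The top view shows the jig at px (223–406, 181–303). The fence is along its top edge, the loose plate is near (365,238), the cam is at (305,259) with its knob at (267,283), and the set plate is at (266,220). The loose plate lies to the right with its way to the pins clear. Next I'll measure the frames precisely.

```bash
cat >> h.py <<'E'
def rect(p,t,z):
    m=r.masks_of(p,t)[0]["pixels"].astype(np.uint8)
    c=max(cv2.findContours(m,cv2.RETR_EXTERNAL,cv2.CHAIN_APPROX_NONE)[0],key=cv2.contourArea).reshape(-1,2)
    w=np.array([px2w(p,q,z)[:2] for q in c])*1000
    return cv2.minAreaRect(w.astype(np.float32)),m
E
python3 - <<'E'
from h import *
p=r.read_camera("top"); q=r.read_camera("side")
for n,c in(("top",p),("side",q)):
    for t,z in(("jig",.012),("loose_plate",.02),("cam",.025)):
        try:
            b,m=rect(c,t,z); print(n,t,np.round(b[0],1),np.round(b[1],1),round(b[2],2),m.sum()); print(np.round(cv2.boxPoints(b),0).tolist())
        except Exception as e: print(n,t,e)
# rectified view of top plane z=12mm, 2px/mm
X=np.array([[.42,-.15],[.42,.25],[.68,.25],[.68,-.15]])
src=np.float32([w2px(p,[x,y,.012]) for x,y in X]); dst=np.float32([[(.25-y)*2000,(.68-x)*2000] for x,y in X])
im=cv2.warpPerspective(p["img"],cv2.getPerspectiveTransform(src,dst),(800,520),flags=cv2.INTER_CUBIC)
cv2.imwrite("pics/rect.png",np.clip(im*1.8,0,255).astype(np.uint8))
E
```

```text
top jig [535.7  55.9] [389.8 259.2] 89.54 20711
[[405.0, -138.0], [664.0, -140.0], [667.0, 250.0], [408.0, 252.0]]
top loose_plate [542.9 -51.2] [99.6 75.7] 6.39 1689
[[489.0, -19.0], [498.0, -94.0], [597.0, -83.0], [588.0, -8.0]]
top cam [479.8 112.2] [ 40.8 124.3] 26.42 587
[[434.0, 159.0], [489.0, 48.0], [526.0, 66.0], [470.0, 177.0]]
side jig [535.5  50.5] [428.3 262.7] 89.75 10535
[[403.0, -163.0], [666.0, -164.0], [668.0, 264.0], [405.0, 265.0]]
side loose_plate [543.  -43.4] [100.6  87.1] 7.4 666
[[488.0, -7.0], [499.0, -93.0], [599.0, -80.0], [587.0, 6.0]]
side cam [480.1 113.9] [ 45.8 124.2] 29.28 416
[[430.0, 157.0], [491.0, 49.0], [530.0, 71.0], [470.0, 179.0]]
```

View pics/rect.png

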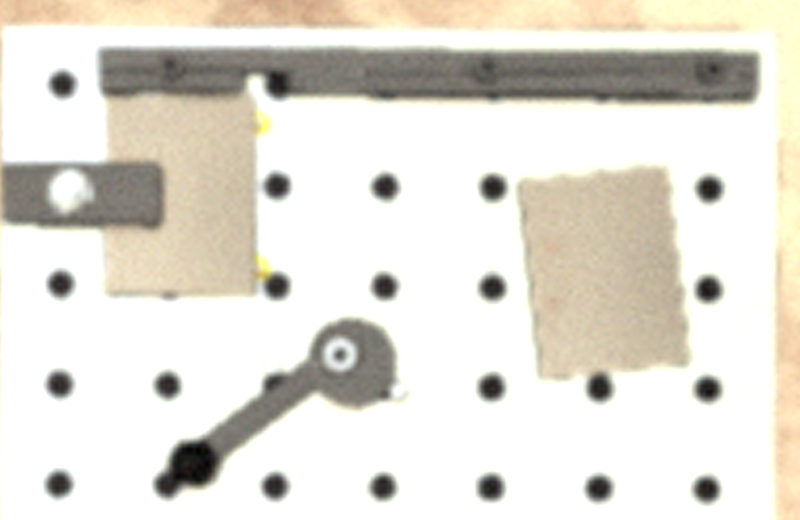

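```bash
cat >> h.py <<'E'
YAW=np.radians(-0.42); JO=np.array([.5357,.0609])
def jw(x,y):  # jig mm -> world m
    c,s=np.cos(YAW),np.sin(YAW); return JO+np.array([c*x-s*y,s*x+c*y])/1000
def wj(w):
    c,s=np.cos(YAW),np.sin(YAW); d=(np.array(w[:2])-JO)*1000; return np.array([c*d[0]+s*d[1],-s*d[0]+c*d[1]])
def need(jx,jy,z,ang=0):  # ang: tool x direction, deg in jig
    s=r.get_state(); M=R.from_rotvec(s["tool_rot"]).as_matrix(); t=np.array([*jw(jx,jy),z])-s["tool_pos"]
    c=np.radians(ang)+YAW; x=np.array([np.cos(c),np.sin(c),0]); G=np.c_[x,np.cross([0,0,-1],x),[0,0,-1]]
    rv=R.from_matrix(M.T@G).as_rotvec()
    print("turn",rv.round(3),"d before",(M.T@t).round(4),"d after",(G.T@t).round(4),"jig",wj(s["tool_pos"]).round(1),"F",np.round(s["contact_force"],1),"t",s["time_s"])
def plate():
    for n in("top","side"):
        p=r.read_camera(n)
        try:
            b,m=rect(p,"loose_plate",.02); e=cv2.boxPoints(b); L=[e[1]-e[0],e[2]-e[1]]; l=max(L,key=np.linalg.norm); a=np.degrees(np.arctan2(l[1],l[0])-YAW)
            print(n,"plate jig",wj(np.array(b[0])/1000).round(1),"size",np.round(b[1],1),"ang",round((a+90)%180-90,2))
        except Exception as x: print(n,x)
E
python3 - <<'E'
from h import *
print(wj([.5429,-.0512]));need(-68,-118,.10,0)
E
```

```text
[   8.02153512 -112.04420991]
turn [0.    0.    0.316] d before [ 0.4276 -0.3792  0.1055] d after [ 0.2885 -0.4934  0.1055] jig [-356.5 -611.4] F [ 0.2  0.2 -0.2] t 1.6
```

Careful with the scale: shifts go in shares of 62.5 mm and turns go in shares of 4 rad. That gives: 0.158 rad is 0.0395.

Request:
creep_tool(
  plan=[0.045,0,0,0,0,0,0.0395,0.045,0,0,0,0,0,0.0395,0.045,0,0,0,0,0,0],
)

```text
time_s: 1.98
tool_pos: [0.1747, -0.5478, 0.2055]
tool_rot: [3.142, -0.008, 0.0]
contact_force: [0.7, 0.4, -0.0]
grip_width: 0.0675
grasp_force: 0.0
```

```bash
python3 -c "
from h import *
need(-68,-118,.06,0)"
```

```text
turn [ 0.    -0.     0.002] d before [ 0.2895 -0.4928  0.1455] d after [ 0.2885 -0.4934  0.1455] jig [-356.5 -611.4] F [ 0.7  0.4 -0. ] t 1.975
```

Converted, -0.041 m is -0.656, 0.024 m is 0.384.

Request:
creep_tool(
  plan=[0.045,0.384,-0.656,0.192,0,0,0,0.045,0.384,-0.656,0.192,0,0,0,0.045,0.384,-0.656,0.192,0,0,0,0.045,0.384,-0.656,0.192,0,0,0,0.045,0.384,-0.656,0.192,0,0,0,0.045,0.384,-0.656,0.192,0,0,0,0.045,0.384,-0.656,0.192,0,0,0,0.045,0.384,-0.656,0.192,0,0,0,0.045,0.384,-0.656,0.192,0,0,0,0.045,0.384,-0.656,0.192,0,0,0,0.045,0.384,-0.656,0.192,0,0,0,0.045,0.384,-0.656,0.192,0,0,0],
)

```text
time_s: 3.48
tool_pos: [0.4673, -0.0566, 0.0613]
tool_rot: [3.141, -0.006, 0.001]
contact_force: [0.6, -0.4, -0.7]
grip_width: 0.0452
grasp_force: 0.0
```

```bash
python3 -c "
from h import *
need(-68,-118,.017,0)"
```

```text
turn [ 0.    -0.001  0.003] d before [-0.0005 -0.      0.0443] d after [-0.0004  0.      0.0443] jig [ -67.6 -118. ] F [ 0.6 -0.4 -0.7] t 3.475
```

Converted, 0.022 m is 0.352, 0.016 m is 0.256.

Request:
creep_tool(
  plan=[0.045,0,0,0.352,0,0,0,0.045,0,0,0.256,0,0,0,0.045,0,0,0.104,0,0,0,0.045,0.096,0,0,0,0,0,0.045,0.096,0,0,0,0,0,0.045,0.096,0,0,0,0,0,0.045,0.096,0,0,0,0,0,0.045,0.096,0,0,0,0,0,0.045,0,0,0,0,0,0],
)

```text
time_s: 4.6
tool_pos: [0.4975, -0.0583, 0.017]
tool_rot: [3.141, -0.011, 0.003]
contact_force: [0.5, -0.4, -0.9]
grip_width: 0.045
grasp_force: 0.0
```

```bash
python3 -c "
from h import *
need(-13,-118,.016,0);plate()"
```

```text
turn [ 0.    -0.002  0.   ] d before [ 0.0244 -0.0015  0.0011] d after [ 0.0244 -0.0015  0.001 ] jig [ -37.4 -119.5] F [ 0.5 -0.4 -0.9] t 4.6
top plate jig [  33.2 -113.8] size [80.  76.8] ang 0.6
side plate jig [  23.3 -108.1] size [100.2  90.7] ang 5.45
```

Request:
creep_tool(
  plan=[0.045,0.064,0,0,0,0,0,0.045,0.064,0,0,0,0,0,0.045,0.064,0,0,0,0,0,0.045,0.064,0,0,0,0,0,0.045,0.048,0,0,0,0,0,0.045,0.032,0,0,0,0,0,0.045,0,0,0,0,0,0],
)

```text
time_s: 5.68
tool_pos: [0.5178, -0.0584, 0.0169]
tool_rot: [3.141, -0.011, 0.001]
contact_force: [0.1, 0.6, -0.4]
grip_width: 0.045
grasp_force: 0.4
```

```bash
python3 -c "
from h import *
need(-13,-118,.017,0);plate()"
```

```text
turn [ 0.    -0.001  0.   ] d before [ 0.004  -0.0014 -0.    ] d after [ 0.004  -0.0014 -0.0001] jig [ -17.  -119.4] F [ 0.1  0.6 -0.4] t 5.675
top plate jig [  54.1 -116.9] size [74.2 76.5] ang -0.09
side plate jig [  40.4 -108.5] size [101.5  88.1] ang 1.04
```

Converted, 0.0015 m is 0.024, 0.001 m is 0.016.

Request:
creep_tool(
  plan=[0.045,0.024,0,0,0,0,0,0.045,0.024,0,0,0,0,0,0.045,0.016,0,0,0,0,0,0.045,0,0,0,0,0,0],
  only="pos|force",
)

```text
tool_pos: [0.5214, -0.0583, 0.017]
contact_force: [-1.5, 0.3, 0.6]
grasp_force: 1.0
```

```bash
python3 -c "
from h import *
need(-13,-118,.017,0)"
```

```text
turn [ 0. -0.  0.] d before [ 0.0005 -0.0013 -0.    ] d after [ 0.0005 -0.0013 -0.    ] jig [ -13.5 -119.3] F [-1.5  0.3  0.6] t 6.375
```

Converted, 0.001 m is 0.016.

Request:
creep_tool(
  plan=[0.045,0.016,0,0,0,0,0,0.045,0,0,0,0,0,0],
  only="pos|force",
)

```text
tool_pos: [0.5216, -0.0583, 0.0168]
contact_force: [-4.3, 0.4, 2.0]
grasp_force: 1.8
```

Converted, -0.03 m is -0.48, -0.02 m is -0.32, -0.18 rad is -0.045.

Request:
creep_tool(
  plan=[0.045,-0.096,0,0,0,0,0,0.05,0,0,-0.32,0,0,0,0.05,0,0,-0.48,0,0,0,0.05,0,0,0,0,0,-0.045,0.05,0,0,0,0,0,-0.045,0.05,0,0,0,0,0,-0.045,0.05,0,0,0,0,0,-0.045,0.05,0,0,0,0,0,-0.045,0.05,0,0,0,0,0,-0.045,0.05,0,0,0,0,0,-0.045,0.05,0,0,0,0,0,-0.045,0.05,0,0,0,0,0,-0.0325],
  only="pos|force",
)

```text
tool_pos: [0.5176, -0.0585, 0.0673]
contact_force: [-0.1, 0.4, 0.2]
grasp_force: 0.0
```

```bash
python3 -c "
from h import *
need(43,-176,.017,90);plate()"
```

```text
turn [0.003 0.    0.004] d before [-0.0567  0.0599  0.0505] d after [-0.0565  0.0603  0.0503] jig [ -17.3 -119.5] F [-0.1  0.4  0.2] t 8.125
top plate jig [  44.9 -115.9] size [72.1 99.8] ang -0.09
side plate jig [  43.8 -109.3] size [ 87.1 101.4] ang -0.23
```

Converted, -0.03 m is -0.48, -0.027 m is -0.432, 0.004 rad is 0.001.

Request:
creep_tool(
  plan=[0.05,-0.48,0.48,0,0,0,0,0.05,-0.432,0.48,0,0,0,0,0.05,0,0,0.4,0,0,0,0.05,0,0,0.32,0,0,0,0.05,0,0,0.08,0,0,0.001,0.05,0.096,0,0,0,0,0,0.05,0.096,0,0,0,0,0,0.05,0.096,0,0,0,0,0,0.05,0.096,0,0,0,0,0,0.05,0.096,0,0,0,0,0,0.05,0.096,0,0,0,0,0,0.05,0,0,0,0,0,0],
  only="pos|force",
)

```text
tool_pos: [0.5762, -0.0787, 0.0169]
contact_force: [-0.5, -0.4, -0.0]
grasp_force: 0.0
```

```bash
python3 -c "
from h import *
need(43,-25,.017,90);plate()"
```

```text
turn [-0.    -0.001 -0.005] d before [ 0.1143  0.001  -0.    ] d after [ 1.143e-01  1.500e-03 -1.000e-04] jig [  41.5 -139.3] F [-0.5 -0.4 -0. ] t 9.825
top plate jig [ 44.7 -90.5] size [76.2 99.6] ang 0.02
side plate jig [ 43.7 -84. ] size [ 86.2 101.1] ang -1.04
```

Converted, 0.006 m is 0.096, 0.0005 m is 0.008, -0.004 rad is -0.001.

Request:
creep_tool(
  plan=[0.05,0.096,0.008,0,0,0,-0.001,0.05,0.096,0.008,0,0,0,0,0.05,0.096,0.008,0,0,0,0,0.05,0.096,0,0,0,0,0,0.05,0.096,0,0,0,0,0,0.05,0.096,0,0,0,0,0,0.05,0.096,0,0,0,0,0,0.05,0.096,0,0,0,0,0,0.05,0.096,0,0,0,0,0,0.05,0.096,0,0,0,0,0,0.05,0.096,0,0,0,0,0,0.05,0,0,0,0,0,0],
  only="pos|force",
)

```text
tool_pos: [0.5788, -0.0128, 0.0171]
contact_force: [0.4, -0.6, -0.5]
grasp_force: 0.0
```

```bash
python3 -c "
from h import *
need(43,-25,.017,90);plate()"
```

```text
turn [ 0.001 -0.001 -0.001] d before [ 0.0484 -0.0007  0.0002] d after [ 0.0484 -0.0007  0.0001] jig [ 43.7 -73.4] F [ 0.4 -0.6 -0.5] t 11.525
top plate jig [ 46.  -23.8] size [99.1 74. ] ang 0.53
side plate jig [ 42.9 -19.7] size [ 85. 100.] ang -0.54
```

Converted, 0.006 m is 0.096, 0.004 m is 0.064, -0.001 rad is -0.0003.

Request:
creep_tool(
  plan=[0.05,0.096,0,0,0,0,-0.0003,0.05,0.096,0,0,0,0,0,0.05,0.096,0,0,0,0,0,0.05,0.096,0,0,0,0,0,0.05,0.096,0,0,0,0,0,0.05,0.096,0,0,0,0,0,0.05,0.064,0,0,0,0,0,0.05,0.032,0,0,0,0,0,0.05,0,0,0,0,0,0],
  only="pos|force",
)

```text
tool_pos: [0.5786, 0.0286, 0.0169]
contact_force: [0.1, -1.2, 0.2]
grasp_force: 0.4
```

```bash
python3 -c "
from h import *
need(43,-25,.017,90);plate()"
```

```text
turn [-0. -0.  0.] d before [ 0.007  -0.0001 -0.0001] d after [ 0.007  -0.0001 -0.0001] jig [ 43.1 -32. ] F [ 0.1 -1.2  0.2] t 12.85
top plate jig [44.5 23.7] size [96.9 58.8] ang 0.53
side plate jig [43.4 21.2] size [ 82.8 102.9] ang -0.98
```

Converted, 0.002 m is 0.032, 0.0015 m is 0.024.

Request:
creep_tool(
  plan=[0.05,0.032,0,0,0,0,0,0.05,0.024,0,0,0,0,0,0.05,0.016,0,0,0,0,0,0.05,0.016,0,0,0,0,0,0.05,0,0,0,0,0,0],
  only="pos|force",
)

```text
tool_pos: [0.5785, 0.033, 0.0168]
contact_force: [-0.3, -5.7, -0.9]
grasp_force: 2.4
```

Request:
creep_tool(
  plan=[0.05,0.016,0,0,0,0,0,0.05,0,0,0,0,0,0],
  only="pos|force",
)

```text
tool_pos: [0.5785, 0.0331, 0.0168]
contact_force: [-0.3, -7.6, -0.2]
grasp_force: 3.6
```

Converted, 0.001 m is 0.016.

Request:
creep_tool(
  plan=[0.05,0.016,0,0,0,0,0,0.05,0,0,0,0,0,0],
  only="pos|force",
)

```text
tool_pos: [0.5786, 0.0333, 0.0169]
contact_force: [-0.2, -8.7, -1.3]
grasp_force: 4.6
```

```bash
python3 -c "
from h import *
need(43,-25,.017,90)"
```

```text
turn [-0.     0.004  0.002] d before [ 0.0023 -0.0001 -0.0001] d after [ 0.0023 -0.0001 -0.0001] jig [ 43.1 -27.3] F [-0.2 -8.7 -1.3] t 14.175
```

Converted, -0.05 m is -0.8, -0.03 m is -0.48.

Request:
creep_tool(
  plan=[0.05,-0.192,0,0,0,0,0,0.05,-0.32,0,-0.32,0,0,0,0.05,-0.8,0,-0.48,0,0,0,0.02,-0.8,0,0,0,0,0,0.0,-0.8,0,0,0,0,0],
  only="pos|force",
)

```text
tool_pos: [0.5781, -0.1471, 0.0679]
contact_force: [0.2, 0.1, -0.9]
grasp_force: 0.0
```

```bash
python3 - <<'E'
from h import *
plate()
p=r.read_camera("top")
b=[(.47,.02),(.47,.20),(.65,.20),(.65,.02)]
src=np.float32([w2px(p,[x,y,.02]) for x,y in b]); dst=np.float32([[(.20-y)*3300,(.65-x)*3300] for x,y in b])
im=cv2.warpPerspective(p["img"],cv2.getPerspectiveTransform(src,dst),(594,594),flags=cv2.INTER_CUBIC)
cv2.imwrite("pics/r2.png",np.clip(im*1.8,0,255).astype(np.uint8))
E
```

```text
top plate jig [43.5 19.3] size [94.8 75.8] ang 0.53
side plate jig [43.2 23.2] size [79.2 99.9] ang -0.51
```

View pics/r2.png

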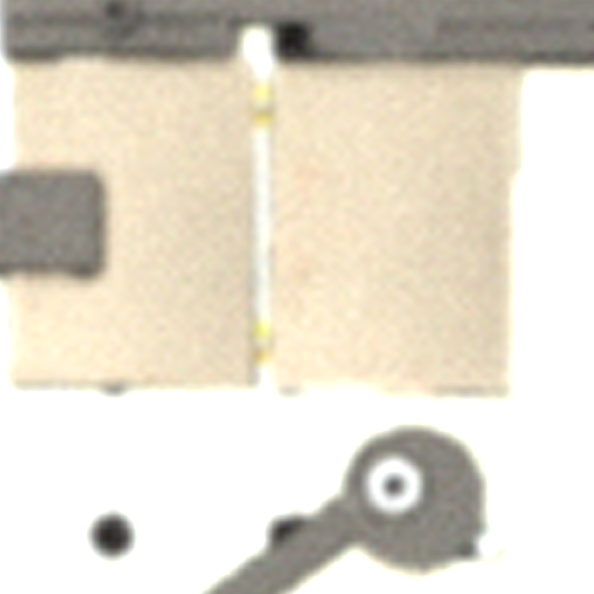

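Converted, 0.05 m is 0.8, 0.048 m is 0.768, 0.188 rad is 0.047.

```bash
python3 -c "
from h import *
need(-49,90,.07,36)"
```

```text
turn [-0.001 -0.002  0.942] d before [ 0.296  -0.0923 -0.0026] d after [ 0.0996 -0.2937 -0.0031] jig [  43.1 -206.1] F [-0.1  0.5  0.2] t 15.05
```

Request:
creep_tool(
  plan=[0,0.8,-0.24,0,0,0,0,0,0.8,-0.24,0,0,0,0,0,0.8,-0.24,0,0,0,0,0,0.8,-0.24,0,0,0,0,0,0.8,-0.24,0,0,0,0,0,0.768,-0.272,0,0,0,0,0,0,0,0,0,0,0.047,0,0,0,0,0,0,0.047,0,0,0,0,0,0,0.047,0,0,0,0,0,0,0.047,0,0,0,0,0,0,0.047,0,0,0,0,0,0,0],
)

```text
time_s: 16.55
tool_pos: [0.4865, 0.1538, 0.067]
tool_rot: [-2.986, -0.974, 0.0]
contact_force: [-0.3, 1.6, 0.2]
grip_width: 0.0006
grasp_force: 0.0
```

```bash
python3 -c "
from h import *
need(-49,90,.017,36)
p=r.read_camera('side');cv2.imwrite('pics/s2.png',p['img'][160:290,200:400].repeat(3,0).repeat(3,1))"
```

```text
turn [-0.001  0.     0.009] d before [-0.0008  0.0026  0.05  ] d after [-0.0008  0.0026  0.05  ] jig [-49.9  92.6] F [-0.3  1.6  0.2] t 16.55
```

View pics/s2.png

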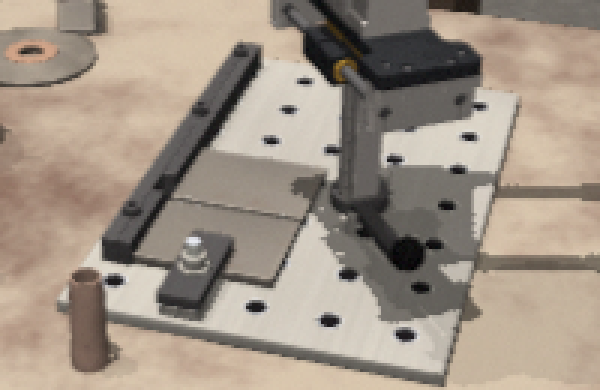

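Converted, 0.025 m is 0.4, 0.02 m is 0.32, 0.009 rad is 0.0023.

Request:
creep_tool(
  plan=[0,0,0,0.4,0,0,0.0023,0,0,0,0.32,0,0,0,0,0,0,0.08,0,0,0,0,-0.112,0.016,0,0,0,0,0,-0.096,0.016,0,0,0,0,0,0,0,0,0,0,0],
  only="pos|force",
)

```text
tool_pos: [0.4781, 0.1429, 0.0177]
contact_force: [0.4, -0.2, 0.0]
grasp_force: 0.0
```

```bash
python3 -c "
from h import *
need(-49,90,.017,36)"
```

```text
turn [ 0.001 -0.001 -0.004] d before [ 0.0124 -0.0014  0.0007] d after [ 0.0124 -0.0014  0.0007] jig [-58.2  81.6] F [ 0.4 -0.2  0. ] t 17.35
```

Converted, -0.0067 m is -0.1072, -0.0012 m is -0.0192, -0.1 rad is -0.025.

Request:
creep_tool(
  plan=[0,-0.1072,-0.0192,0,0,0,-0.025,0,-0.1072,-0.0192,0,0,0,-0.025,0,-0.1072,-0.0192,0,0,0,-0.025,0,-0.1072,-0.0192,0,0,0,-0.025,0,0,0,0,0,0,0],
  only="pos|force",
)

```text
tool_pos: [0.4562, 0.1284, 0.0176]
contact_force: [0.8, 1.8, 1.5]
grasp_force: 0.7
```

```bash
python3 -c "
from h import *
need(-49,90,.017,59)
s=r.get_state(); q=wj(s['tool_pos'])-[-33.7,20.5]; M=R.from_rotvec(s['tool_rot']).as_matrix(); a=np.arctan2(M[1,0],M[0,0])-YAW
print('toolx',np.degrees(a),'offset',q@[np.cos(a),np.sin(a)],'radial',-q@[np.sin(a),-np.cos(a)])"
```

```text
turn [ 0.001 -0.002 -0.007] d before [0.0359 0.0144 0.0007] d after [0.0358 0.0147 0.0006] jig [-80.   66.9] F [0.8 1.8 1.5] t 17.975
toolx 58.612014157994324 offset 15.486657180129768 radial 63.67993158289632
```

Converted, -0.0067 m is -0.1072, -0.0012 m is -0.0192, -0.1 rad is -0.025.

```bash
cat >> h.py <<'E'
def lever():
    s=r.get_state(); q=wj(s['tool_pos'])-[-33.7,20.5]; M=R.from_rotvec(s['tool_rot']).as_matrix(); a=np.arctan2(M[1,0],M[0,0])-YAW
    print('lever',np.degrees(a)+90,'offset',q@[np.cos(a),np.sin(a)],'radial',-q@[np.sin(a),-np.cos(a)],"F",np.round(s["contact_force"],1),s["time_s"])
E
```

Request:
creep_tool(
  plan=[0,-0.1072,-0.0192,0,0,0,-0.025,0,-0.1072,-0.0192,0,0,0,-0.025,0,-0.1072,-0.0192,0,0,0,-0.025,0,-0.1072,-0.0192,0,0,0,-0.025,0,-0.1072,-0.0192,0,0,0,-0.025,0,-0.1072,-0.0192,0,0,0,-0.025,0,-0.1072,-0.0192,0,0,0,-0.025,0,0,0,0,0,0,0],
  only="pos|force",
)

```text
tool_pos: [0.4364, 0.0857, 0.0173]
contact_force: [-0.4, 1.2, 1.2]
grasp_force: 0.8
```

```bash
python3 -c "
from h import *
lever();plate()"
```

```text
lever 188.6303655811575 offset 13.443433918541169 radial 64.48600314782874 F [-0.4  1.2  1.2] 18.975
top plate jig [44.6 21.3] size [75.7 97.4] ang 0.17
side plate jig [43.1 23.5] size [ 79.8 101.1] ang -1.67
```

Converted, -0.0067 m is -0.1072, -0.0034 m is -0.0544, -0.05 rad is -0.0125.

Request:
creep_tool(
  plan=[0,-0.1072,-0.0192,0,0,0,-0.025,0,-0.1072,-0.0192,0,0,0,-0.025,0,-0.1072,-0.0192,0,0,0,-0.025,0,-0.0544,-0.0096,0,0,0,-0.0125,0,-0.0544,-0.0096,0,0,0,-0.0125,0,-0.0544,-0.0096,0,0,0,-0.0125,0,0,0,0,0,0,0],
  only="force",
)

```text
contact_force: [0.0, 4.3, 3.2]
grasp_force: 2.1
```

```bash
python3 -c "
from h import *
lever();plate()"
```

```text
lever 214.47965235646348 offset 13.645339112033883 radial 65.58527274600216 F [0.  4.3 3.2] 20.05
top plate jig [45.6 19.4] size [ 75.9 102.9] ang 0.17
side plate jig [44.4 21.8] size [ 83.1 106.6] ang -2.52
```

Converted, -0.0034 m is -0.0544, -0.003 m is -0.048, -0.05 rad is -0.0125.

Request:
creep_tool(
  plan=[0,-0.0544,-0.0096,0,0,0,-0.0125,0,-0.048,0,0,0,0,-0.01,0,-0.032,0,0,0,0,0,0,-0.032,0,0,0,0,0,0,0,0,0,0,0,0],
  only="force",
)

```text
contact_force: [-6.7, 15.5, 9.8]
grasp_force: 8.4
```

```bash
python3 -c "
from h import *
lever()"
```

```text
lever 219.49044475691582 offset 13.75888240146213 radial 65.89541108264682 F [-6.7 15.5  9.8] 20.875
```

Converted, -0.002 m is -0.032.

Request:
creep_tool(
  plan=[0,-0.032,0,0,0,0,0,0,-0.032,0,0,0,0,0,0,0,0,0,0,0,0],
  only="force",
)

```text
contact_force: [-9.4, 25.3, 15.1]
grasp_force: 13.1
```

```bash
python3 -c "
from h import *
lever()"
```

```text
lever 219.33275625279316 offset 13.447732210746752 radial 66.01316868721638 F [-9.4 25.3 15.1] 21.25
```

Converted, -0.002 m is -0.032, -0.001 m is -0.016.

Request:
creep_tool(
  plan=[0,-0.032,0,0,0,0,0,0,-0.016,0,0,0,0,0,0,0,0,0,0,0,0],
  only="force",
)

```text
contact_force: [-11.6, 32.5, 19.4]
grasp_force: 16.5
```

```bash
python3 -c "
from h import *
lever()"
```

```text
lever 219.22591960284305 offset 13.171609839892692 radial 66.03852399594474 F [-11.6  32.5  19.4] 21.625
```

Request:
creep_tool(
  plan=[0,0.192,0,0,0,0,0,0,0.192,0,0,0,0,0,0,0,0,-0.48,0,0,0,0,0,0,-0.8,0,0,0,0,0,0,-0.8,0,0,0,0,0,-0.8,-0.48,0,0,0,0,0,-0.8,0,0,0,0,0,0,-0.8,0,0,0,0,0,0,0,0,0,0,0],
  only="pos|force",
)

```text
tool_pos: [0.3175, -0.0368, 0.1769]
contact_force: [1.1, 0.5, -0.1]
grasp_force: 0.0
```

```bash
python3 - <<'E'
from h import *
plate()
p=r.read_camera("top")
X=np.array([[.40,-.05],[.40,.25],[.65,.25],[.65,-.05]])
src=np.float32([w2px(p,[x,y,.02]) for x,y in X]); dst=np.float32([[(.25-y)*2600,(.65-x)*2400] for x,y in X])
im=cv2.warpPerspective(p["img"],cv2.getPerspectiveTransform(src,dst),(780,600),flags=cv2.INTER_CUBIC)
cv2.imwrite("pics/r3.png",np.clip(im*1.8,0,255).astype(np.uint8))
b,m=rect(p,"cam",.025); print(b)
k=r.masks_of(p,"lever_knob")[0]["pixels"]; d=(p["img"].max(2)<28)&k.astype(bool); v,u=np.nonzero(d)
q=wj(px2w(p,[u.mean(),v.mean()],.03))-[-33.7,20.5]; print("knob",q,np.degrees(np.arctan2(q[1],q[0]))%360,d.sum())
E
```

```text
top list index out of range
side plate jig [45.4 23.2] size [101.9  77.5] ang 0.42
((478.20904541015625, 49.81908416748047), (125.26079559326172, 43.11063766479492), 41.59941864013672)
knob [-67.45818342 -57.88728557] 220.63358729475408 70
```

View pics/r3.png

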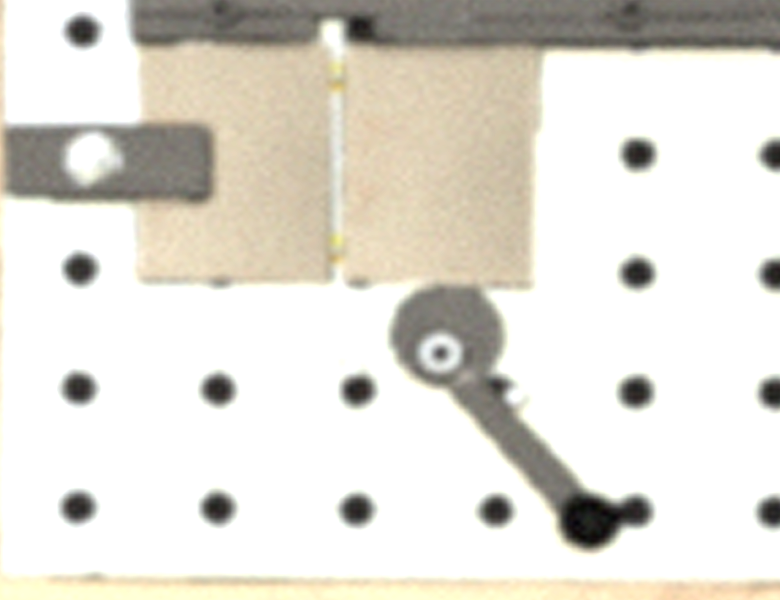

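The plate lies on the fence at (440,45) and on both gap pins at (336,75) and (336,248). The cam disc at (447,285) bears on the plate's near edge, and the lever rests at its closed stop, about 220°, with the knob at (590,520).

```bash
python3 -c "
from h import *
print(r.sign_off())"
```

```text
the job is handed in; nothing more can be done
None
```

The job is handed in: the loose plate is up against the fence and both gap pins, and the cam lever is at its closed stop (measured at about 220°). I could not measure the cam's force on the plate, and the hand-in gave no verdict.

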